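# Dock the sample tray, then hold the screw-capped tube up to the inspection camera

### The job

Slide the loaded sample tray along the desk into the slots of the aluminium dock until it is fully home against the back stop, keeping all three tubes standing in it. Then take the tall screw-capped tube out of the tray and hold it in the air in front of the inspection camera, cap up, with the middle of the tube's lower half on the lens axis and 10 cm in front of the lens, and the tube square to the line of sight, not leaning sideways in the picture (so it leans back as much as the camera looks down). Finish while still holding it there steadily; leave the tray home, the two short tubes in it, and do not knock the camera or disturb the other things on the desk.

Things in the scene. Friction and masses are not known exactly. Their poses are not given: they have to be found in the camera images.
- dock: Fixed aluminium dock, origin at desk level. Its origin and axes are those of the tray when fully home: the tray enters moving along +x; z up. Stop face at x = +36 mm, 32 mm high. Two slotted rails, 16 mm high, x = -26 to +38 mm, inner walls 150 mm apart, lips 8 mm inward from z = 10 mm up over the tray plate; flared mouth x = -26 to -56 mm, 152 to 181 mm wide.
- tray: Loose tray, 0.16 to 0.31 kg, slides flat on the desk. Origin on its underside; x points from grip plate to hole block. Plate 5 mm thick, x = -50 to +36 mm, 146 mm wide in y. White block x = 0 to 34 mm, 126 mm wide, top at z = 35 mm; three holes (15.4 mm wide, down to the plate) at x = 17 mm, y = -45, 0, +45 mm. Upright grey grip plate at the front.
- tray_grip (a point): Point in the tray's grip plate: upright plate 7 mm thick along the tray's x, 44 mm wide in y, z = 4 to 45 mm; this point is at tray x = -44, y = 0, z = 27 mm. Pinch it along the tray's x. Between it and the tubes there is 50 mm of free room. Axes as the tray.
- tall_tube_mid (a point): Centre, half-way up, of the tall tube: white screw cap at the top, 84 mm tall, 13 mm in diameter (cap 14; solid for grasping up to 75 mm above its foot), 15 g. It stands in any of the tray's three holes, foot 5 mm above the tray's underside, so 54 mm of it stands out of the block. Its z axis runs from foot to cap.
- tall_tube_view (a point): Point on the axis of the tall tube 22 mm above its foot (20 mm below its centre): the middle of its lower half, which the camera is to see.
- short_tube_a_mid (a point): Centre, half-way up, of a short tube with a plain plug, no screw cap: 75 mm tall, 13 mm in diameter, in another hole of the tray; z axis along it, upwards.
- short_tube_b_mid (a point): Centre of the other short tube, alike.
- lens (a point): Centre of the front glass of the inspection camera, in a white ring light 60 mm across. It looks along -x of this frame, about towards the robot, 30 degrees below level; y is level; z is up in its picture. The viewing place is x = -100 mm, y = z = 0 here; the tube is to lie along this z. The column is 105 mm behind the lens and 338 mm high; the camera body, 44 mm wide, lies behind the lens.
- camera_stand: Fixed stand, on the left of the desk, of the inspection camera: grey foot 110 x 100 x 14 mm, origin on its underside; the camera's height on its column is different each time.
- bottle_mid (a point): Bystander: white reagent bottle with screw cap, 48 mm in diameter, 104 mm tall; centre, half-way up.
- timer: Bystander: flat bench timer with three keys, 68 x 64 x 19 mm; origin under its centre.
- conical: Bystander: 15 ml conical tube lying on the desk, 117 mm long, 22 mm thick at the cap; origin underneath, y along it.
Mind the look-alikes: they are no part of the job. What is shaped like the tray but yellow is not meant.

How it is judged:
By the outcome, as a careful person would: the job done as asked, in the order asked, and still so for the second after the job is handed in, while the arm keeps its last pose, push and grip.
It also fails if it takes over 54 s, if anything falls off the work surface, if the arm or the gripper's body presses on something with over 40 N, if the wrist force passes 120 N, or if a joint passes its speed limit or range.

### The arm

A 6-joint arm with a two-finger parallel gripper is mounted at the origin on a cart in front of the work surface, level with it; the furniture and walls round the work are solid. World frame = base frame: x ahead of the robot, y to its left, z up, the work surface at z = 0. Lengths are in mm, angles in degrees, forces in N, time in s.
With the tool pointing down it reaches from about 250 to 725 mm from the base axis. Payload 9.7 kg.
Tool frame: the origin (TCP) lies at the very end of the fingers, on their centre line; the grasp point (between the pads) lies 19 mm behind it; z points along the fingers, y is the line along which they close (so a half turn about z gives the same grasp; the last joint's range is limited). The gripper opens to 85 mm and grips with 20 to 120 N. Pads are 22 mm wide; open, the fingers measure 114 mm over their backs; the gripper's body (76 mm by 85 mm) begins 54 mm behind the grasp point. The pads swing forward as they close: fully open they stand 13 mm farther back than shut.
Start: joints at [-68.297, 4.979, 10.078, 95.1, 0, 90], TCP at [203.39, -511.008, 231.284] pointing down, gripper open.
Joint ranges: [-179.16, 179.16], [-48.56, 103.87], [-65.8, 70.77], [-126.05, 130.52], [-82.76, 87.17], [-180, 180]. Speed limits (degrees/s): [127.2, 127.2, 147.25, 180, 180, 180].

### API

Orientations are given as [roll, pitch, yaw] about the fixed x, y, z axes, in that order (R = Rz(yaw) Ry(pitch) Rx(roll)).
In Python, from plant import manip gives the robot as it stands. The module is installed in compiled form; this text tells all that it offers.
- The arm moves only by the tool apply_moves, never from a script. Its arguments are lists of equal length, an entry for each row: "jaw": the opening in per cent of the stroke, from 0 (shut) to 100 (fully open); "slide": the shift along the tool's x, y, z in cm, a list of three; "spin": the turn about the tool's z in degrees. A call has 1 to 20 rows; each row shifts and turns the commanded pose from where the row before left it, along the tool's axes as they then stand; what a row does not reach is not made up. A row lasts 1/8 s, in which the tool goes at most 62.5 mm and 10.7 degrees, less where a joint would pass 70% of its speed; a pose out of reach is approached as far as the arm can. A call with a gripper value outside its range is refused whole. The fingers move at their own pace and stop on an object; "force" is the grip in N (left out, the last holds). Time passes only in rows, so rows that do not move let the fingers close. It gives the time, the measured TCP pose, the force, the opening and the grip force at its end, in the units of the state.
- manip.read_state(): the state, without advancing time (a new reading comes with each control period).
- manip.grab_frame(name): name is "side" or "top" or "wrist"; returns a dict with "img" (420x560x3 uint8, red, green, blue), "K" (3x3 intrinsics, pixels), "k1" (the pictures are not rectified: a ray, as slopes to the right and down, at radius r is drawn at 1 + k1 r^2 times it, then the intrinsics apply), "cam_to_world" (4x4, takes a point from camera to world coordinates); the wrist camera has in their place "T_tool_cam" (4x4, takes a point from camera to tool coordinates, whose origin is the TCP and whose axes are the flange's). Camera axes: x right, y down, z forward; pixel columns grow to the right and rows downward; lengths in mm; the calibration is good to about 2 mm. A picture is of the moment at which its call begins: read the wrist's pose just before it. There is no depth.
- manip.close_job(): hands the job in; it is judged then, once.
The state is a dict: "time": time; "joint_positions": joint angles; "joint_velocities": joint speeds; "tau": joint torques, N m; "ee_pos": TCP position; "tool_rot": TCP orientation; "wrist_force": force on the tool from outside, world axes, zero at the start; "wrist_torque": the same for the moment, N m; "gripper_width": finger opening in mm; "grasp_force": force on a finger pad.
Only numpy, scipy, OpenCV 4.12 (cv2) and the standard library are available. Lean on these libraries where they do the work, as an engineer would, in place of code of your own. Each camera call takes 0.05 s, during which the arm holds its last target. There are 200 camera calls.

## Working session

There is one attempt and no reset: what is moved stays moved. The work goes in short steps, Python scripts to look and compute and a tool call to move; the robot and the scene stay as the last step left them, time stands still between calls to the robot, and variables do not carry over. Pictures are saved under pics/ and viewed, at most 10 in all, crops included, and the job is handed in when it is done.

Besides the shell and the picture viewer there is one more tool, called after ">>>" by a JSON object that holds its "name" and its "arguments". apply_moves: Moves the arm, as the interface text tells. Its arguments: {"type":"object","properties":{"jaw":{"type":"array","items":{"type":"number"}},"slide":{"type":"array","items":{"type":"array","items":{"type":"number"}}},"spin":{"type":"array","items":{"type":"number"}},"force":{"type":"number"}},"required":["jaw","slide","spin"]}

```bash
mkdir -p pics
cat > h.py <<'E'
import numpy as np, cv2
from scipy.spatial.transform import Rotation as R
from plant import manip
def grab(name,fn=None):
    s=manip.read_state(); f=manip.grab_frame(name)
    if name=="wrist":
        T=np.eye(4); T[:3,:3]=R.from_euler('xyz',s['tool_rot'],degrees=True).as_matrix(); T[:3,3]=s['ee_pos']
        f['cam_to_world']=T@np.array(f['T_tool_cam'])
    if fn:
        cv2.imwrite('pics/'+fn+'.png',f['img'][:,:,::-1]); np.savez('pics/'+fn+'.npz',K=f['K'],k1=f['k1'],T=f['cam_to_world'])
    return f
def load(fn): return np.load('pics/'+fn+'.npz')
def ray(c,u,v):
    K=c['K'];x,y=cv2.undistortPoints(np.array([[[u,v]]],float),K,np.array([float(c['k1']),0,0,0]))[0,0]
    d=c['T'][:3,:3]@np.array([x,y,1]);return c['T'][:3,3],d/np.linalg.norm(d)
def onz(c,u,v,z):
    o,d=ray(c,u,v);return o+d*(z-o[2])/d[2]
def tri(*obs):
    A=0;b=0
    L=[ray(c,u,v) for c,u,v in obs]
    for o,d in L:
        P=np.eye(3)-np.outer(d,d);A=A+P;b=b+P@o
    X=np.linalg.solve(A,b);return X,[np.linalg.norm((np.eye(3)-np.outer(d,d))@(X-o)) for o,d in L]
def proj(c,X):
    p=np.linalg.inv(c['T'])@np.r_[X,1];q,_=cv2.projectPoints(p[None,:3],np.zeros(3),np.zeros(3),c['K'],np.array([float(c['k1']),0,0,0]));return q[0,0]
E
python3 - <<'E'
from h import *
np.set_printoptions(precision=2,suppress=True)
for n in ("side","top","wrist"):
    f=grab(n,n+"0"); print(n,f['K'].tolist(),f['k1'],f['cam_to_world'])
print(manip.read_state())
E
```

```text
side [[545.9795824595061, 0.0, 291.1864032730976], [0.0, 545.9795824595061, 201.56503992572195], [0.0, 0.0, 1.0]] -0.17115715680332422 [[  -0.67   -0.34    0.66 -442.38]
 [  -0.74    0.29   -0.61  913.53]
 [   0.02   -0.9    -0.44  821.83]
 [   0.      0.      0.      1.  ]]
top [[492.68262399459917, 0.0, 276.7660771127655], [0.0, 492.68262399459917, 210.34952042426394], [0.0, 0.0, 1.0]] -0.11653346466342218 [[   0.     -0.98    0.18  323.69]
 [  -1.     -0.01   -0.      5.83]
 [   0.     -0.18   -0.98 1526.31]
 [   0.      0.      0.      1.  ]]
wrist [[318.87394872491484, 0.0, 286.221350340203], [0.0, 318.87394872491484, 208.2424024296966], [0.0, 0.0, 1.0]] 0.0014364683273820889 [[   0.37   -0.88   -0.29  278.5 ]
 [  -0.93   -0.35   -0.12 -481.04]
 [  -0.      0.31   -0.95  373.11]
 [   0.      0.      0.      1.  ]]
{'time': 0.15, 'joint_positions': array([-68.3 ,   5.  ,  10.05,  95.1 ,   0.  ,  90.  ]), 'joint_velocities': array([-0.03, -0.03,  0.14, -0.  , -0.  , -0.07]), 'tau': array([  0.  , -52.08,  46.5 ,   0.01,   0.  ,  -0.  ]), 'ee_pos': array([ 203.32, -510.85,  230.75]), 'tool_rot': array([-179.94,   -0.  ,   21.7 ]), 'wrist_force': array([-0.07,  1.73,  0.95]), 'wrist_torque': array([ 0.03,  0.03, -0.  ]), 'grasp_force': 0.0, 'gripper_width': 85.40428025462298}
```

View pics/top0.png

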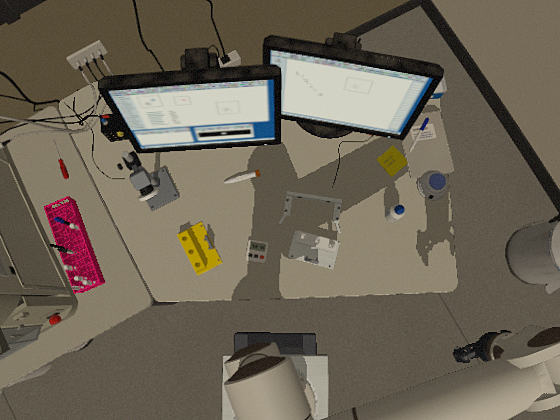

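View pics/side0.png

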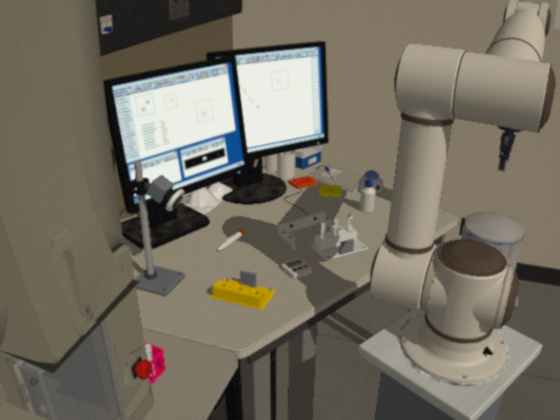

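The top view shows the tray at about (313,248), the dock at (312,208), the camera and stand at (150,180), the conical tube at (243,176), the timer at (257,251) and the bottle at (396,211). The yellow decoy is at (199,247). Next I'll enlarge the crops that matter.

Run:
```python
import cv2,numpy as np
t=cv2.imread('pics/top0.png');s=cv2.imread('pics/side0.png')
z=lambda i,u,v,w,h,k:cv2.resize(i[v:v+h,u:u+w],None,fx=k,fy=k,interpolation=cv2.INTER_CUBIC)
a=z(t,270,180,80,100,5); b=z(s,270,195,100,75,4); c=z(t,105,140,80,75,5)
d=z(s,120,155,80,145,4)
# canvas
C=np.zeros((600,800,3),np.uint8);C[:500,:400]=a;C[:300,400:]=b
C[300:600,400:720]=z(s,130,160,80,75,4)
cv2.imwrite('pics/c1.png',C)
C=np.zeros((600,800,3),np.uint8);C[:375,:400]=c;C[:580,400:720]=d;cv2.imwrite('pics/c2.png',C)
```

```text
(no output)
```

View pics/c1.png

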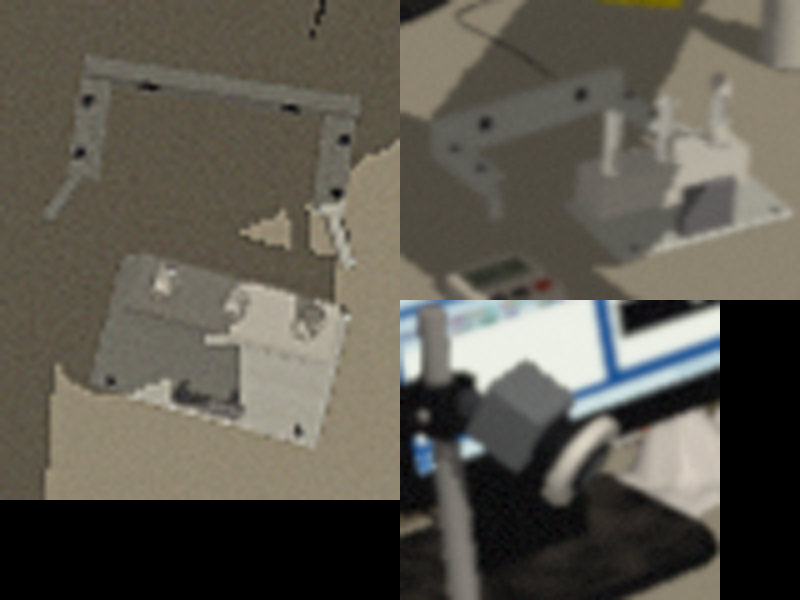

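View pics/c2.png

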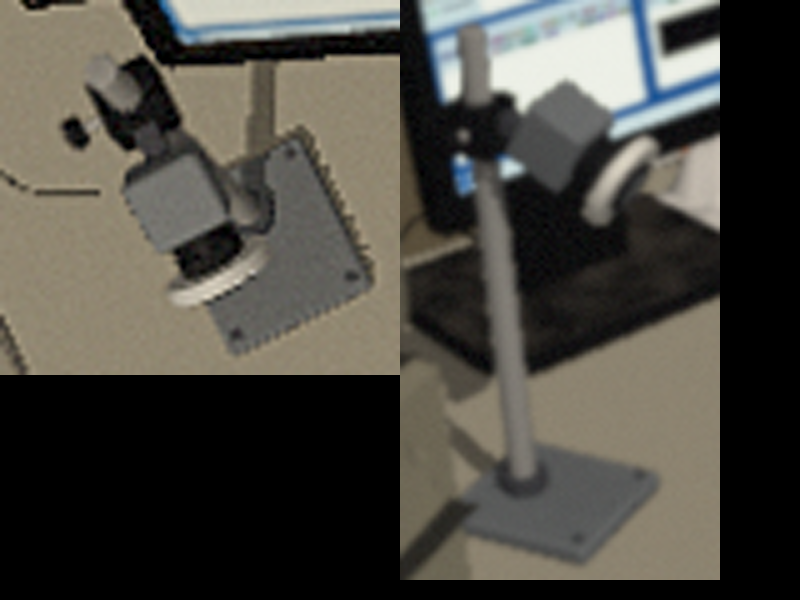

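c1: the tray plate corners are at about (128,253), (350,308), (316,447) and (92,388). The dock back runs from (88,57) to (360,97). c2: the lens ring centre is at about (220,278) in the top crop and (621,182) in the side crop.

Run:
```python
from h import *
np.set_printoptions(precision=1,suppress=True)
t=load('top0');s=load('side0')
T=lambda u,v:(270+u/5-.4,180+v/5-.4)
for n,p in dict(bl=(128,253),br=(350,308),fr=(316,447),fl=(92,388)).items(): print(n,onz(t,*T(*p),5))
for n,p in dict(dbl=(88,57),dbr=(360,97)).items(): print(n,onz(t,*T(*p),32))
for n,p in dict(lin=(97,178),rin=(318,205),lout=(74,165),rout=(346,212)).items(): print(n,onz(t,*T(*p),16))
for n,p in dict(ml=(47,215),mr=(350,263)).items(): print(n,onz(t,*T(*p),16))
L,e=tri((t,105+220/5-.4,140+278/5-.4),(s,120+221/4-.4,155+182/4-.4));print('lens',L,e)
C,e=tri((t,105+105/5,140+70/5),(s,120+75/4,155+30/4));print('columntop',C,e)
for n,p in dict(a=(235,352),b=(372,285),c=(298,133)).items(): print('foot',n,onz(t,105+p[0]/5,140+p[1]/5,14))
for n,p in dict(a=(180,-0+0),).items(): pass
S=lambda u,v:(270+(u-400)/4-.4,195+v/4-.4)
for n,a,b in (('tubeR',(318,305),(721,75)),('tubeM',(240,292),(667,98)),('tubeL',(163,265),(613,112))):
    print(n,tri((t,*T(*a)),(s,*S(*b))))
print('bottle',onz(t,397,211,104)); print('timer',onz(t,257,251,19)); print('con',onz(t,243,176,15)); print('yel',onz(t,199,247,20))
```

```text
bl [531.8 -57.1   5. ]
br [ 497.9 -195.3    5. ]
fr [ 411.7 -173.     5. ]
fl [447.6 -34.8   5. ]
dbl [650.7 -31.4  32. ]
dbr [ 626.4 -200.2   32. ]
lin [577.2 -37.4  16. ]
rin [ 561.  -174.9   16. ]
lout [585.4 -23.1  16. ]
rout [ 556.7 -192.3   16. ]
ml [553.8  -6.4  16. ]
mr [ 524.7 -194.3   16. ]
lens [588.1 341.1 255.6] [np.float64(0.7429148977770743), np.float64(0.7429148977769257)]
columntop [676.8 382.5 335.5] [np.float64(2.5082475799234256), np.float64(2.508247579923378)]
foot a [590.3 392.2  14. ]
foot b [633.6 307.1  14. ]
foot c [732.3 358.9  14. ]
tubeR (array([ 486.8, -167.9,   89.8]), [np.float64(4.09214353083614), np.float64(4.0921435308361485)])
tubeM (array([ 495.9, -122.1,   82.9]), [np.float64(3.16143257698804), np.float64(3.1614325769881155)])
tubeL (array([510.3, -78.2,  81.2]), [np.float64(5.398918485263684), np.float64(5.398918485263365)])
bottle [ 576.8 -354.4  104. ]
timer [464.9  60.6  19. ]
con [702.1 107.8  15. ]
yel [475.8 239.1  20. ]
```

>>> {"name": "apply_moves", "arguments": {"jaw": [100, 100, 100, 100, 100, 100, 100, 100, 100, 100, 100, 100, 100, 100, 100, 100, 100, 100], "slide": [[0, 0, 0], [0, 0, 0], [0, 0, 0], [0, 0, 0], [0, 0, 0], [3.9, 1.8, 0.2], [3.9, 1.8, 0.2], [3.9, 1.8, 0.2], [3.9, 1.8, 0.2], [3.9, 1.8, 0.2], [3.9, 1.8, 0.2], [3.9, 1.8, 0.2], [3.9, 1.8, 0.2], [3.9, 1.8, 0.2], [3.9, 1.8, 0.2], [3.9, 1.8, 0.2], [3.9, 1.8, 0.2], [0, 0, 0]], "spin": [-10.7, -10.7, -10.7, -10.7, -10.7, 0, 0, 0, 0, 0, 0, 0, 0, 0, 0, 0, 0, 0]}}

```text
time: 2.4
ee_pos: [532.7, -111.6, 206.3]
tool_rot: [-179.9, -0.0, 75.4]
wrist_force: [-0.7, 0.2, -0.8]
gripper_width: 85.9
grasp_force: 0.0
```

Run:
```python
from h import *
grab('wrist','w1'); s=manip.read_state(); print(s['joint_positions'],s['ee_pos'],s['tool_rot'])
i=cv2.imread('pics/w1.png'); cv2.imwrite('pics/w1b.png',cv2.resize(i,(800,600),interpolation=cv2.INTER_CUBIC))
```

```text
[-1.19629508e+01  3.74468254e+00  6.02154476e+00  9.23538851e+01
 -8.49827238e-03  9.27089007e+01] [ 531.99662041 -112.76308439  206.58600649] [-1.79923465e+02  1.21289912e-02  7.53281623e+01]
```

View pics/w1b.png

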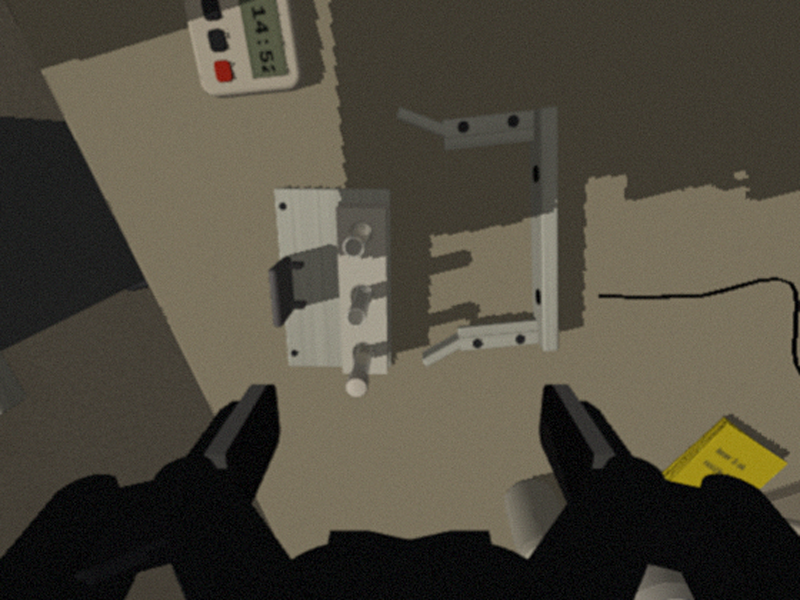

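The tall screw-capped tube is in the right hole (y = -45), with its cap at (356,387) in w1b. The plate front corners are (274,189) and (290,366). The dock stop's top face runs over columns 541–557, and the rails are at rows 112–149 and 322–348.

Run:
```python
from h import *
np.set_printoptions(precision=1,suppress=True)
w=load('w1');t=load('top0');s=load('side0')
W=lambda u,v:(u*.7-.15,v*.7-.15)
T=lambda u,v:(270+u/5-.4,180+v/5-.4)
S=lambda u,v:(270+(u-400)/4-.4,195+v/4-.4)
g=lambda n,p,z:print(n,onz(w,*W(*p),z))
g('bl',(390,190),5);g('fl',(274,189),5);g('fr',(290,366),5)
g('screwL',(283,206),5);g('screwR',(294,353),5)
g('gripTL',(270,270),45);g('gripTR',(277,326),45);g('gL back',(291,262),45)
print('cap',tri((w,*W(356,387)),(t,*T(318,305)),(s,*S(721,75))))
g('cap85',(356,387),89);g('shortL',(355,245),80);g('shortM',(356,313),80)
g('stopbackL',(557,108),32);g('stopbackR',(557,350),32)
g('stopfrL',(541,108),32);g('stopfrR',(542,350),32)
g('railLo',(444,120),16);g('railLi',(446,149),16);g('railRi',(460,330),16);g('railRo',(463,348),16)
g('mouthL',(399,109),16);g('mouthR',(424,361),16)
print('railLo tri',tri((w,*W(444,120)),(t,*T(74,165))))
print('stopbackL',tri((w,*W(557,108)),(t,*T(88,57))),tri((w,*W(557,350)),(t,*T(360,97))))
print('mouthL',tri((w,*W(399,109)),(t,*T(47,215))),tri((w,*W(424,361)),(t,*T(350,263))))
```

```text
bl [531.5 -59.    5. ]
fl [448.9 -36.8   5. ]
fr [ 412.4 -176.7    5. ]
screwL [451.2 -50.2   5. ]
screwR [ 419.6 -166.2    5. ]
gripTL [439.8 -87.1  45. ]
gripTR [ 430.3 -127.6   45. ]
gL back [455.7 -85.4  45. ]
cap (array([ 485.1, -166.4,   91.2]), [np.float64(1.879474363926413), np.float64(4.78919476766978), np.float64(3.815202616300903)])
cap85 [ 483.  -166.5   89. ]
shortL [507.5 -79.2  80. ]
shortM [ 495.6 -120.9   80. ]
stopbackL [650.8 -34.4  32. ]
stopbackR [ 624.7 -203.7   32. ]
stopfrL [640.8 -31.8  32. ]
stopfrR [ 613.7 -200.8   32. ]
railLo [580.1 -22.5  16. ]
railLi [577.2 -41.2  16. ]
railRi [ 557.1 -176.    16. ]
railRo [ 556.  -191.7   16. ]
mouthL [552.2  -8.1  16. ]
mouthR [ 523.1 -195.    16. ]
railLo tri (array([576.9, -23.1,  61.7]), [np.float64(1.0193623240534886), np.float64(1.019362324053489)])
stopbackL (array([652.6, -33. ,  24.8]), [np.float64(1.466544229968195), np.float64(1.4665442299681917)]) (array([ 623.7, -199. ,   40.8]), [np.float64(0.9191905364276467), np.float64(0.9191905364275974)])
mouthL (array([552.8,  -7.4,  19.3]), [np.float64(1.0934743028396148), np.float64(1.093474302839657)]) (array([ 523.8, -193.6,   19.6]), [np.float64(0.4828714986362722), np.float64(0.48287149863628154)])
```

>>> {"name": "apply_moves", "arguments": {"jaw": [41, 41, 41, 41, 41, 41, 41, 41], "slide": [[-0.66, -3.12, 1.0], [-0.66, -3.12, 1.0], [-0.66, -3.12, 1.0], [0, 0, 3.5], [0, 0, 3.5], [0, 0, 3.5], [0, 0, 0], [0, 0, 0]], "spin": [0, 0, 0, 0, 0, 0, 0, 0], "force": 30}}

```text
time: 3.45
ee_pos: [436.5, -109.5, 73.8]
tool_rot: [179.9, 0.0, 75.2]
wrist_force: [0.4, 0.1, 0.6]
gripper_width: 35.0
grasp_force: 0.0
```

>>> {"name": "apply_moves", "arguments": {"jaw": [41, 41, 41, 41, 41], "slide": [[0, 0, 2.5], [0, 0, 2.0], [0, 0, 1.0], [0, 0, 0.6], [0, 0, 0]], "spin": [0, 0, 0, 0, 0]}}

```text
time: 4.08
ee_pos: [436.9, -109.1, 12.2]
tool_rot: [179.9, -0.0, 75.2]
wrist_force: [-0.6, 0.7, 1.5]
gripper_width: 35.2
grasp_force: 0.0
```

Run:
```python
from h import *
grab('wrist','w2'); s=manip.read_state(); print(s['ee_pos'],s['wrist_force'])
i=cv2.imread('pics/w2.png'); cv2.imwrite('pics/w2b.png',i)
```

```text
[ 436.83923394 -109.09426767   12.24255374] [-0.96628487  0.3941054   1.29292635]
```

View pics/w2b.png

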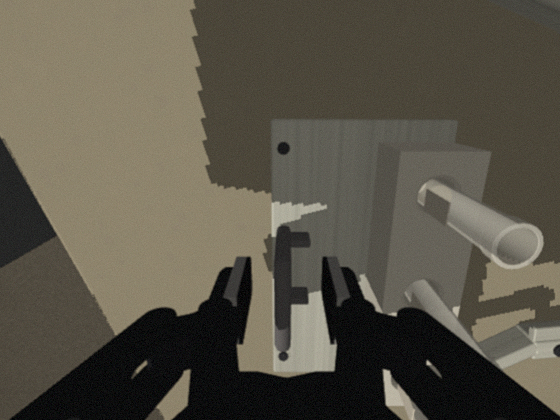

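>>> {"name": "apply_moves", "arguments": {"jaw": [0, 0, 0, 0, 0, 0, 0, 0, 0, 0, 0, 0, 0, 0], "slide": [[0, 0, 0], [0, 0, 0], [0, 0, 0], [0, 0, 0], [0, 0, 0], [0, 0, 0], [0, 0, 0], [0.2, 0, 0], [0.5, 0, 0], [0.5, 0, 0], [0.5, 0, 0], [0.3, 0, 0], [0.18, 0, 0], [0, 0, 0]], "spin": [0, 0, 0, 0, -1.5, -3, -1.5, 0, 0, 0, 0, 0, 0, 0], "force": 40}}

```text
time: 5.88
ee_pos: [441.8, -88.9, 14.2]
tool_rot: [179.7, 0.2, 81.1]
wrist_force: [-0.2, -7.5, 15.2]
gripper_width: 6.6
grasp_force: 40.1
```

Run:
```python
from h import *
grab('top','t3'); grab('side','s3'); s=manip.read_state(); print(s['ee_pos'],s['tool_rot'],s['wrist_force'])
t=cv2.imread('pics/t3.png');w=cv2.imread('pics/s3.png')
z=lambda i,u,v,w,h,k:cv2.resize(i[v:v+h,u:u+w],None,fx=k,fy=k,interpolation=cv2.INTER_CUBIC)
cv2.imwrite('pics/c3.png',np.hstack([z(t,270,180,80,100,5),z(w,270,185,80,100,5)]))
```

```text
[441.75921184 -88.8724667   14.2117369 ] [1.79669786e+02 1.48151259e-01 8.11470315e+01] [-0.78382767 -6.84185525 14.50598327]
```

View pics/c3.png

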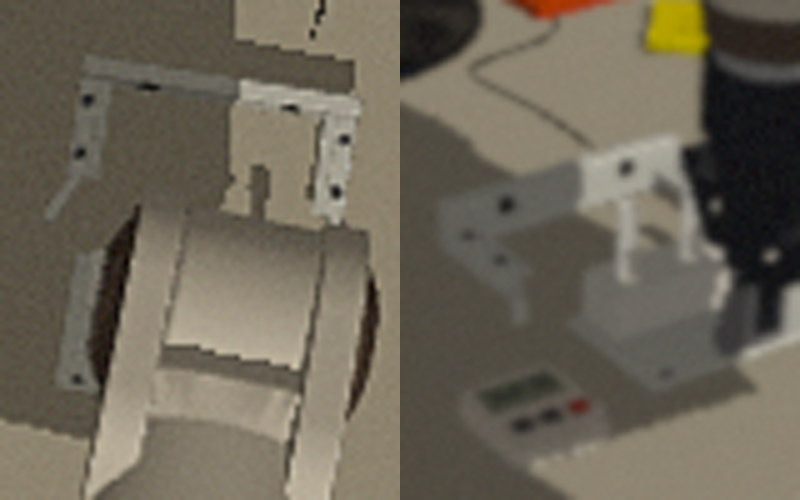

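>>> {"name": "apply_moves", "arguments": {"jaw": [0, 0], "slide": [[0, 0, -0.2], [0, 0, 0]], "spin": [0, 0]}}

```text
time: 6.22
ee_pos: [440.0, -87.6, 14.2]
tool_rot: [179.9, 0.0, 81.2]
wrist_force: [-0.9, -1.4, 8.5]
gripper_width: 6.2
grasp_force: 40.5
```

Run:
```python
from h import *
np.set_printoptions(precision=1,suppress=True)
t=load('top0');T=lambda u,v:(270+u/5-.4,180+v/5-.4)
x=np.array([.9885,-.1513]);y=np.array([.1513,.9885]);O=np.array([593,-111])
for p in ((62,386),(72,318),(82,255)): q=onz(t,*T(*p),5)[:2]-O; print(q@x,q@y)
s=manip.read_state();q=s['ee_pos'][:2]-O;print(s['ee_pos'],q@x,q@y,s['wrist_force'])
```

```text
-156.9791299533386 71.82623306461389
-114.30765196513417 72.22215882827723
-74.37734751013583 72.13348195962976
[440.  -87.6  14.2] -154.82023341474073 -0.004711637030634355 [-0.9 -1.4  8.5]
```

>>> {"name": "apply_moves", "arguments": {"jaw": [0, 0, 0, 0, 0, 0, 0, 0, 0, 0, 0, 0, 0, 0, 0, 0, 0, 0], "slide": [[0, 0.2, 0], [0, 0.4, 0], [0, 0.6, 0], [0, 0.6, 0], [0, 0.6, 0], [0, 0.6, 0], [0, 0.6, 0], [0, 0.6, 0], [0, 0.6, 0], [0, 0.6, 0], [0, 0.6, 0], [0, 0.6, 0], [0, 0.6, 0], [0, 0.6, 0], [0, 0.6, 0], [0, 0.5, 0], [0, 0.3, 0], [0, 0, 0]], "spin": [0, 0, 0, 0, 0, 0, 0, 0, 0, 0, 0, 0, 0, 0, 0, 0, 0, 0]}}

```text
time: 8.48
ee_pos: [530.0, -101.2, 14.2]
tool_rot: [-179.9, -0.0, 81.2]
wrist_force: [-6.2, 1.3, 12.3]
gripper_width: 6.7
grasp_force: 41.0
```

>>> {"name": "apply_moves", "arguments": {"jaw": [0, 0, 0, 0, 0, 0], "slide": [[0, 0.4, 0], [0, 0.4, 0], [0, 0.4, 0], [0, 0.3, 0], [0, 0.2, 0], [0, 0, 0]], "spin": [0, 0, 0, 0, 0, 0]}}

```text
time: 9.22
ee_pos: [546.7, -103.8, 14.3]
tool_rot: [-179.9, -0.0, 81.2]
wrist_force: [-7.6, 1.0, 11.8]
gripper_width: 6.4
grasp_force: 41.1
```

>>> {"name": "apply_moves", "arguments": {"jaw": [0, 0, 0], "slide": [[0, 0.2, 0], [0, 0.1, 0], [0, 0, 0]], "spin": [0, 0, 0]}}

```text
time: 9.6
ee_pos: [548.1, -104.1, 14.3]
tool_rot: [-179.8, 0.0, 81.2]
wrist_force: [-17.0, 3.0, 18.3]
gripper_width: 6.3
grasp_force: 42.0
```

>>> {"name": "apply_moves", "arguments": {"jaw": [0, 0, 0], "slide": [[0, 0.1, 0], [0, 0.1, 0], [0, 0, 0]], "spin": [0, 0, 0]}}

```text
time: 9.98
ee_pos: [548.1, -104.3, 14.2]
tool_rot: [-179.6, 0.0, 81.2]
wrist_force: [-27.6, 2.1, 26.3]
gripper_width: 6.3
grasp_force: 43.3
```

Run:
```python
from h import *
grab('wrist','w4');s=manip.read_state(); print(s['ee_pos'],s['tool_rot'],s['wrist_force'])
i=cv2.imread('pics/w4.png'); cv2.imwrite('pics/w4b.png',cv2.resize(i,(800,600),interpolation=cv2.INTER_CUBIC))
```

```text
[ 548.14427569 -104.30740483   14.24456077] [-1.79563142e+02  2.01560308e-02  8.12116595e+01] [-27.55459504   2.89821813  25.96715913]
```

View pics/w4b.png

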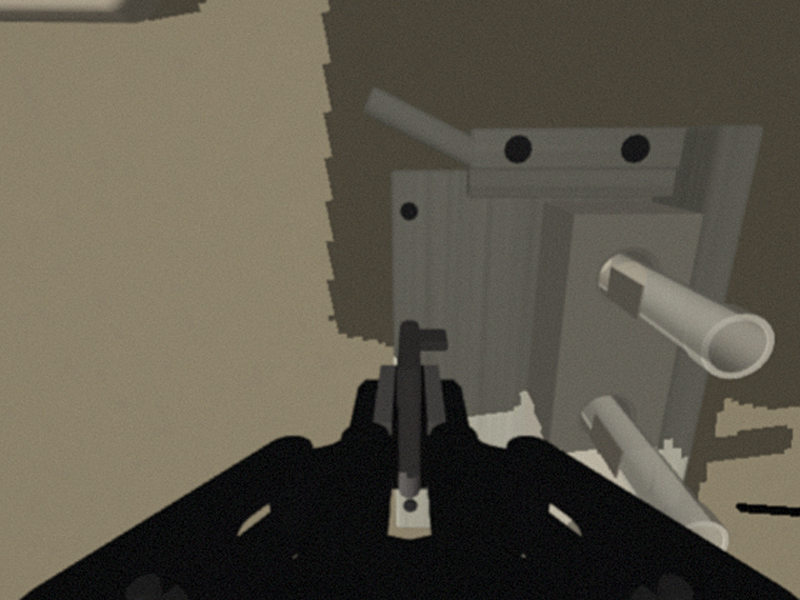

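>>> {"name": "apply_moves", "arguments": {"jaw": [0, 0, 41, 41, 41, 41, 41, 41, 41, 41, 41, 41], "slide": [[0, -0.2, -0.1], [0, -0.1, 0], [0, 0, 0], [0, 0, 0], [0, 0, 0], [0, 0, -1.0], [0, 0, -4], [0, 0, -4.5], [-1.5, 2.0, 0], [-1.5, 2.0, 0], [-1.5, 2.0, 0], [0, 0, 0]], "spin": [0, 0, 0, 0, 0, 0, 0, 0, 0, 0, 0, 0]}}

```text
time: 11.52
ee_pos: [602.3, -158.9, 109.5]
tool_rot: [180.0, 0.0, 81.1]
wrist_force: [-0.5, 0.2, -0.4]
gripper_width: 34.9
grasp_force: 0.0
```

Run:
```python
from h import *
np.set_printoptions(precision=1,suppress=True)
grab('wrist','w5');grab('top','t5');grab('side','s5');s=manip.read_state(); print(s['ee_pos'],s['tool_rot'],s['wrist_force'],s['gripper_width'])
i=cv2.imread('pics/w5.png'); cv2.imwrite('pics/w5b.png',cv2.resize(i,(800,600),interpolation=cv2.INTER_CUBIC))
```

```text
[ 601.3 -157.7  109.6] [-180.    -0.    81.2] [ 1.  -0.2  0.3] 34.958923980774365
```

View pics/w5b.png

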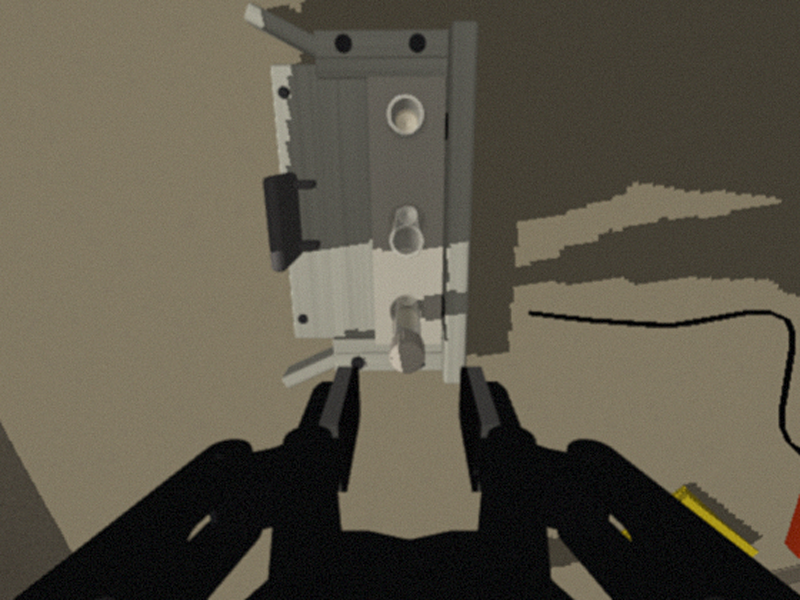

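w5b: the tray is home against the stop, and all three tubes are standing. The cap is at (408,352), centred between the fingers (gap 357–462). I'll check its position.

Run:
```python
from h import *
np.set_printoptions(precision=1,suppress=True)
w=load('w5');print(onz(w,408*.7-.15,352*.7-.15,89),onz(w,406*.7,240*.7,80),onz(w,405*.7,114*.7,80))
```

```text
[ 602.6 -154.5   89. ] [ 608.4 -112.3   80. ] [615.  -68.1  80. ]
```

>>> {"name": "apply_moves", "arguments": {"jaw": [41, 41, 41, 41], "slide": [[0, 0, 2], [0, 0, 2], [0, 0, 1.5], [0, 0, 0.6]], "spin": [0, 0, 0, 0]}}

```text
time: 12.18
ee_pos: [601.1, -157.6, 47.6]
tool_rot: [-179.9, -0.0, 81.2]
wrist_force: [-0.6, -0.4, 1.1]
gripper_width: 34.9
grasp_force: 0.0
```

>>> {"name": "apply_moves", "arguments": {"jaw": [41, 0, 0, 0, 0, 0, 0, 0, 0, 0, 0], "slide": [[0.2, 0, 0], [0, 0, 0], [0, 0, 0], [0, 0, 0], [0, 0, 0], [0, 0, -0.5], [0, 0, -1.5], [0, 0, -2], [0, 0, -2], [0, 0, -0.5], [0, 0, 0]], "spin": [0, 0, 0, 0, 0, 0, 0, 0, 0, 0, 0], "force": 20}}

```text
time: 13.55
ee_pos: [602.1, -156.1, 113.5]
tool_rot: [180.0, 0.0, 81.2]
wrist_force: [0.8, 0.5, -1.2]
gripper_width: 12.5
grasp_force: 21.6
```

Run:
```python
from h import *
grab('wrist','w6');grab('side','s6');s=manip.read_state(); print(s['ee_pos'],s['tool_rot'],s['wrist_force'],s['gripper_width'])
i=cv2.imread('pics/w6.png');j=cv2.imread('pics/s6.png')
z=lambda i,u,v,w,h,k:cv2.resize(i[v:v+h,u:u+w],None,fx=k,fy=k,interpolation=cv2.INTER_CUBIC)
cv2.imwrite('pics/c6.png',np.hstack([z(i,180,120,200,280,2),z(j,280,150,100,140,4)]))
```

```text
[ 601.62546054 -155.97853524  112.48071707] [-1.79936145e+02 -4.61815177e-03  8.12023118e+01] [ 0.4072478  -0.45694987 -0.71624554] 12.08077141003801
```

View pics/c6.png

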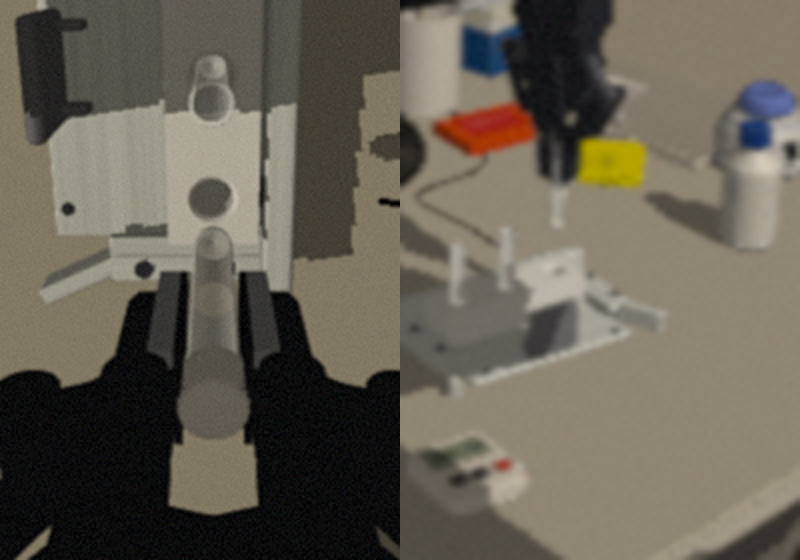

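>>> {"name": "apply_moves", "arguments": {"jaw": [0, 0, 0, 0, 0, 0, 0, 0, 0, 0, 0], "slide": [[-1.4, 0, 0], [-1.5, 0, 0], [-1.5, 0, 0], [-1.4, 0, 0], [0, 0, 2], [0, 0, 2], [0, 0, 1.5], [0, 0, 0.7], [0, 0, 0.3], [0, 0, 0], [0, 0, 0]], "spin": [0, 0, 0, 0, 0, 0, 0, 0, 0, 0, 0]}}

```text
time: 15.02
ee_pos: [593.4, -213.4, 49.0]
tool_rot: [179.9, 0.0, 81.2]
wrist_force: [-0.4, 0.3, -0.2]
gripper_width: 12.1
grasp_force: 21.6
```

>>> {"name": "apply_moves", "arguments": {"jaw": [0, 0, 0, 0, 0, 0, 0, 0, 0, 0], "slide": [[0, 0, 0.2], [0.5, 0, 0], [0.5, 0, 0], [0.5, 0, 0], [0.5, 0, 0], [0.4, 0, 0], [0.4, 0, 0], [0.4, 0, 0], [0.2, 0, 0], [0, 0, 0]], "spin": [0, 0, 0, 0, 0, 0, 0, 0, 0, 0]}}

```text
time: 16.27
ee_pos: [598.4, -179.4, 46.4]
tool_rot: [180.0, -0.0, 81.2]
wrist_force: [-1.1, -2.7, 0.9]
gripper_width: 12.4
grasp_force: 20.4
```

Run:
```python
from h import *
np.set_printoptions(precision=1,suppress=True)
grab('wrist','w7');grab('side','s7');s=manip.read_state(); print(s['ee_pos'],s['tool_rot'],s['wrist_force'],s['wrist_torque'],s['gripper_width'])
```

```text
[ 598.4 -179.6   46.4] [180.   -0.   81.2] [-1.3 -2.3  1.1] [-0.6  0.1  0. ] 12.420180654545787
```

>>> {"name": "apply_moves", "arguments": {"jaw": [0, 0, 0, 0, 0, 0, 0, 0], "slide": [[0.25, 0, 0], [0, 0, 0], [0, 0, -1], [0, 0, -2], [0, 0, -4], [0, 0, -4], [0, 0, -2], [0, 0, 0]], "spin": [0, 0, 0, 0, 0, 0, 0, 0]}}

```text
time: 17.38
ee_pos: [599.6, -177.3, 179.5]
tool_rot: [179.7, 0.0, 81.2]
wrist_force: [0.3, 0.6, -1.0]
gripper_width: 12.0
grasp_force: 19.9
```

```bash
cat > fit.py <<'E'
from h import *
from scipy.optimize import minimize
def lens_axes(yaw):
    c,s=np.cos(np.radians(yaw)),np.sin(np.radians(yaw))
    x=np.array([c*.8660254,s*.8660254,.5]);y=np.array([-s,c,0]);return x,y,np.cross(x,y)
def sil(c,grasp,ax,a,b,r=6.5):
    # silhouette polygon mask of a cylinder from a to b mm along unit axis ax from grasp
    u=np.cross(ax,[1,0,0.3]);u/=np.linalg.norm(u);v=np.cross(ax,u)
    P=np.array([grasp+ax*h+r*(np.cos(t)*u+np.sin(t)*v) for h in (a,b) for t in np.linspace(0,6.283,24)])
    q=np.array([proj(c,p) for p in P],np.float32)
    m=np.zeros((420,560),np.uint8);cv2.fillConvexPoly(m,cv2.convexHull((q*16).astype(np.int32)),255,shift=4);return m>0
E
python3 - <<'E'
from fit import *
np.set_printoptions(precision=2,suppress=True)
s=manip.read_state();print(s['ee_pos'],s['tool_rot'],s['gripper_width'],s['wrist_force'])
g=s['ee_pos']+[0,0,19]
for n in('side','top'):
    f=grab(n,n+'8');c=load(n+'8');bg=cv2.imread('pics/%s0.png'%n).astype(int)
    im=cv2.imread('pics/%s8.png'%n).astype(int)
    p=proj(c,g);q=proj(c,g-[0,0,60]);print(n,p,q)
    u,v=(p+q)/2;u,v=int(u),int(v)
    D=im.sum(2)-bg.sum(2)
    print(im.sum(2)[v-16:v+18,u-16:u+17]//3)
    if n=='side':print(D[v-16:v+18,u-16:u+17]//3)
E
```

```text
[ 599.64 -177.34  179.47] [179.74   0.01  81.21] 12.032687599469401 [ 0.31  0.64 -1.  ]
side [324.94 166.62] [324.09 184.93]
[[ 89 114 131 ...  89 113 118]
 [102 130 144 ... 104 119 120]
 [109 137 151 ... 112 120 120]
 ...
 [131 127 129 ... 114 114 122]
 [129 130 130 ... 114 110 122]
 [129 130 128 ... 115 112 123]]
[[ -2  -1   3 ... -28  -5   0]
 [  0   0  -1 ... -15   0   1]
 [  2   0   0 ...  -7   2   2]
 ...
 [ 56  54  57 ...  51  51  51]
 [ 56  56  57 ...  48  46  52]
 [ 56  55  54 ...  51  48  52]]
top [341.59 196.52] [338.81 200.75]
[[124 123 128 ... 132 133 137]
 [127 125 122 ... 133 136 138]
 [123 126 123 ... 135 133 138]
 ...
 [ 69  85  92 ... 145 147 145]
 [ 76  89  90 ... 141 142 145]
 [ 88  87  91 ... 143 143 142]]
```

```bash
python3 -c "
from h import *
grab('wrist','w8')"
```

>>> {"name": "apply_moves", "arguments": {"jaw": [0, 0, 0, 0, 0, 0, 0, 0, 0, 0, 0, 0, 0], "slide": [[0, 0, 0], [2.17, -1.0, -0.7], [4.34, -1.99, -1.4], [4.34, -1.99, -1.4], [4.34, -1.99, -1.4], [4.34, -1.99, -1.4], [4.34, -1.99, -1.4], [4.34, -1.99, -1.4], [4.34, -1.99, -1.4], [4.34, -1.99, -1.4], [4.34, -1.99, -1.4], [2.17, -1.0, -0.7], [0, 0, 0]], "spin": [0, 0, 0, 0, 0, 0, 0, 0, 0, 0, 0, 0, 0], "force": 40}}

```text
time: 19.15
ee_pos: [467.0, 283.9, 316.7]
tool_rot: [180.0, -0.0, 81.4]
wrist_force: [-0.0, 0.2, -0.6]
gripper_width: 11.9
grasp_force: 39.0
```

```bash
python3 -c "
from h import *
grab('wrist','w9')"
```

>>> {"name": "apply_moves", "arguments": {"jaw": [0, 0, 0, 0, 0, 0, 0, 0, 0, 0, 0, 0, 0, 0], "slide": [[0, 0, 0], [0, 0, 0], [0, 0, 0], [0, 0, 0], [0, 0, 0], [0, 0, 0], [0, 0, 0], [0, 0, 0], [0, 0, 0], [0, 0, 0], [0, 0, 0], [0, 0, 0], [0, 0, 0], [0, 0, 0]], "spin": [-5, -10, -10, -10, -10, -10, -10, -10, -10, -10, -10, -10, -10.3, 0]}}

```text
time: 20.95
ee_pos: [468.2, 281.1, 316.1]
tool_rot: [-180.0, -0.0, -153.6]
wrist_force: [0.1, 0.1, -0.2]
gripper_width: 11.9
grasp_force: 39.1
```

Run:
```python
from h import *
np.set_printoptions(precision=2,suppress=True,linewidth=250)
grab('wrist','w10');grab('side','s10');grab('top','t10');s=manip.read_state();print(s['ee_pos'],s['tool_rot'],s['joint_positions'])
I={n:cv2.cvtColor(cv2.imread('pics/%s.png'%n),cv2.COLOR_BGR2GRAY).astype(int) for n in('w6','w8','w9','w10')}
for v in range(150,400,4): print(v,[int(I[n][v-1:v+2,285:289].mean()) for n in I], '|',end='')
c=load('w6')
print()
for lab,T in(('z62',[0,0,43]),('z62tilt',None)):
    ct=dict(K=c['K'],k1=c['k1'],T=manip.grab_frame('wrist')['T_tool_cam'])
    if T is None:
        for th in(20,25,30,35):
            t=np.radians(th);print(th,proj(ct,np.array([-62*np.sin(t),0,-19+62*np.cos(t)])),proj(ct,np.array([22*np.sin(t),0,-19-22*np.cos(t)])))
    else: print(proj(ct,np.array(T,float)),proj(ct,np.array([0,0,-41.])),proj(ct,np.array([0,0,-19.])))
```

```text
[468.25 281.59 316.25] [-180.     -0.01 -153.74] [ 31.02   7.47  22.46 104.99  -0.     4.76]
150 [138, 159, 145, 130] |154 [135, 158, 146, 138] |158 [124, 157, 146, 136] |162 [103, 156, 148, 140] |166 [84, 80, 122, 142] |170 [86, 73, 159, 143] |174 [88, 72, 163, 143] |178 [106, 72, 152, 139] |182 [167, 128, 89, 141] |186 [167, 156, 79, 138] |190 [165, 157, 133, 142] |194 [166, 139, 163, 138] |198 [166, 141, 139, 138] |202 [166, 136, 93, 115] |206 [165, 126, 151, 126] |210 [89, 139, 164, 125] |214 [79, 112, 163, 124] |218 [76, 113, 164, 125] |222 [77, 112, 161, 126] |226 [80, 114, 100, 125] |230 [145, 113, 88, 124] |234 [118, 113, 78, 125] |238 [121, 113, 77, 124] |242 [119, 114, 77, 125] |246 [116, 112, 77, 125] |250 [90, 113, 76, 124] |254 [79, 113, 76, 125] |258 [81, 114, 77, 126] |262 [96, 113, 77, 78] |266 [98, 112, 78, 81] |270 [98, 113, 77, 77] |274 [98, 112, 76, 77] |278 [91, 104, 104, 100] |282 [84, 116, 147, 129] |286 [86, 106, 136, 141] |290 [84, 108, 140, 168] |294 [81, 99, 125, 155] |298 [80, 70, 89, 100] |302 [80, 86, 111, 192] |306 [79, 91, 116, 209] |310 [88, 91, 118, 207] |314 [92, 92, 118, 206] |318 [93, 93, 119, 204] |322 [92, 93, 118, 201] |326 [91, 90, 116, 175] |330 [90, 89, 116, 126] |334 [90, 88, 112, 98] |338 [93, 88, 140, 99] |342 [120, 90, 145, 101] |346 [119, 91, 144, 101] |350 [118, 90, 144, 102] |354 [118, 90, 145, 102] |358 [119, 90, 144, 102] |362 [118, 89, 144, 99] |366 [119, 99, 145, 41] |370 [119, 107, 145, 47] |374 [120, 136, 145, 36] |378 [27, 32, 35, 17] |382 [10, 8, 13, 17] |386 [10, 7, 12, 18] |390 [9, 8, 15, 20] |394 [11, 9, 14, 19] |398 [8, 7, 14, 18] |
[286.02 237.42] [285.95 325.77] [285.97 293.08]
20 [286.01 270.18] [285.95 306.86]
25 [286.01 278.73] [285.96 301.69]
30 [286.  287.4] [285.96 296.46]
35 [286.  296.2] [285.96 291.24]
```

Run:
```python
from fit import *
s=manip.read_state();g=s['ee_pos']+[0,0,19];yaw=np.radians(206.3);X=np.array([np.cos(yaw),np.sin(yaw),0])
for n,nm in(('side','s10'),('top','t10')):
    c=load(nm);im=cv2.imread('pics/%s.png'%nm).astype(int);bg=cv2.imread('pics/%s0.png'%n).astype(int)
    print(nm,'grasp',proj(c,g),{th:proj(c,g-62*np.array([0,0,np.cos(np.radians(th))])-62*X*np.sin(np.radians(th))).round(1).tolist() for th in(0,10,20,30,40)})
    u,v=proj(c,g-[0,0,40]).astype(int)
    a=im.sum(2)//3;d=np.abs(im-bg).sum(2)//3
    for r in range(v-16,v+18): print(r,' '.join('%3d'%x for x in a[r,u-14:u+15]),' ' if n=='top' else ''.join('#' if x>18 else '.' for x in d[r,u-14:u+15]))
    print('cols from',u-14)
    if n=='side':pass
    break
```

```text
s10 grasp [223.27096431 178.20007414] {0: [224.3, 203.4], 10: [220.1, 202.2], 20: [216.0, 200.2], 30: [212.1, 197.7], 40: [208.5, 194.5]}
178  29  22  14  13  15  14  15  16  20  28  32  31  28  33  47  82 108 104  70  36  49  77  78  46  22   9   4  10   7 .............######.####.....
179  14  14  14  17  18  18  15  12  17  31  30  31  29  35  48  82 106 106  71  41  50  76  79  48  19   9   3  11  19 .........#..#.#####.####.....
180  20  16  11  17  14  12  20  22  22  28  29  28  28  34  50  81 107 108  78  43  47  73  88  53  17  10  11   7  11 ..............#####..###.....
181  18  17  17  14  15  15  18  31  34  32  31  35  26  32  47  77 107 109  81  43  43  76  95  55  19   8  14  11   9 ........###....####..###.....
182  15  11   8  17  31  48  63  79  65  39  28  25  28  34  46  78 106 111  80  44  45  79  99  58  20  11   6  12  15 ........#####..#########.....
183  18  19  33  56  89 113 125 133  93  45  27  28  27  30  49  76 105 106  79  42  43  73  91  56  22  12   9  14  10 .......#######.#########.....
184  29  54  87 119 153 171 166 134  96  48  31  26  25  31  4
[... 3451 characters left out ...]
 137 135 138 138 136 137 136 136 136 138 138 137 137 136 .............................
208 190 189 185 176 162 151 142 136 137 137 136 136 136 136 137 138 136 137 137 138 136 136 137 137 137 136 136 136 137 .............................
209 195 191 178 155 143 140 137 137 136 138 138 137 138 137 137 135 136 137 136 136 137 136 135 137 136 136 135 137 137 .............................
210 188 182 158 139 138 136 137 136 136 137 137 136 137 137 137 136 138 137 137 136 137 136 136 136 137 137 138 136 138 .............................
211 158 152 142 138 136 138 136 136 137 138 136 136 137 137 137 137 138 138 138 138 135 137 135 136 135 140 135 136 137 .............................
cols from 209
```

Run:
```python
from h import *
for n in('w6','w9','w10'):
    a=cv2.cvtColor(cv2.imread('pics/%s.png'%n),cv2.COLOR_BGR2GRAY)
    print(n)
    for v in range(262 if n!='w6' else 222,346,4): print(v,' '.join('%3d'%x for x in a[v,258:316:2]))
```

```text
w6
222 152 151 150 163 172 166 167 163 135  82  77  82  79  76  75  75  68  98 132 177 182 170 164 164 167 158  43 116 162
226 149 155 152 168 167 165 165 168 165 134 100  80  77  76  76  85  95 128 173 174 169 168 165 167 168 162  77 119 160
230 149 152 153 163 171 168 162 167 168 164 168 161 141 135 143 155 159 166 166 168 167 168 169 165 172 161  74 114 155
234  78  81  82 152 167 170 168 164 162 167 170 154 131 107 112 114 123 158 167 162 165 169 167 168 165 158 111 100 151
238 112 105 111 154 167 165 166 169 164 166 151 119 108 102 116 132 135 135 134 165 164 169 167 165 165 159 131  83 144
242 147 145 148 153 155 155 158 153 152 150 123 108 100  95 114 134 137 140 124 129 157 151 150 156 150 149 131 165 152
246 142 143 144 145 145 138 147 145 147 144 113 109 106 109 111 123 125 130 115 117 144 143 139 144 138 143 133 167 152
250 150 150 152 143 149 151 148 148 154 154 102  92  89  83  86  87  91 102 110 110 149 147 150 146 153 153 139 161 154
254 151 153 147 152 148 151 144 143 155 146 102  94  89  79  82  81  99  99 109  72 142 137 140 149 143 141 131 155 149
258 154  71  52  
[... 6969 characters left out ...]
  19  55 165 193 191 193 193 199 197 199 198 203 118 102 100  97  95  96  99  45  14   7  22  27  26
326  18  18  13  21  23  18  86 189 190 188 193 194 195 198 197 126  96  99  94  99  94  97  71  13  11   8  17  17  14
330  18  18  20  12  16  18  13  76 171 191 185 188 196 197 124  99 100  98  93  95 100  79   2   8   9  20   5  20  25
334  16  13  20  13  18  23  18  81 121 120 143 182 196 147  94  93  96  96  93 116 126 102   4   7   4  10   9  20  19
338  22  18  16  15  23  35  25  86 123 125 125  69  68  92 102 110  97 104 125 122 125 106  15  13  15  12   7   5  24
342  10  20  18  13  42  94  88 112 118 124 124  71  69  90  98 108 101 103 122 126 121 117  87  89  47   9   4  13  13
```

Run:
```python
from h import *
np.set_printoptions(precision=1,suppress=True)
f=manip.grab_frame('wrist');c=dict(K=f['K'],k1=f['k1'],T=np.array(f['T_tool_cam']))
print(c['T'])
ca,n=None,None
def foot_edge(P,ax,r=6.5):
    q=[proj(c,P+r*(np.cos(t)*np.array([ax[2],0,-ax[0]])+np.sin(t)*np.array([0,1,0])))[1] for t in np.linspace(0,6.28,40)];return min(q)
for vc in(318,319.5):
  for z in(-34,-38,-42,-46,-50):
    o,d=ray(c,286,vc);C=o+d*(z-o[2])/d[2]
    dep=(np.linalg.inv(c['T'])@np.r_[C,1])[2]
    best=min(np.arange(0,50,.25),key=lambda th:abs(foot_edge(C+84*np.array([-np.sin(np.radians(th)),0,np.cos(np.radians(th))]),np.array([-np.sin(np.radians(th)),0,np.cos(np.radians(th))]))-278.5))
    t=np.radians(best);F=C+84*np.array([-np.sin(t),0,np.cos(t)])
    print(vc,'C',C,'diam',319*14/dep,'th',best,'F',F,'axis x at z=-19:',C[0]-np.tan(t)*(-19-C[2]))
```

```text
[[   0.    -0.9   -0.3   80.9]
 [   1.     0.     0.     0. ]
 [  -0.    -0.3    0.9 -142.5]
 [   0.     0.     0.     1. ]]
318 C [ -1.8   0.  -34. ] diam 34.6299317714338 th 24.5 F [-36.6   0.   42.4] axis x at z=-19: -8.646819993775718
318 C [  1.2   0.  -38. ] diam 35.95609757062427 th 25.0 F [-34.3   0.   38.1] axis x at z=-19: -7.6204607528312795
318 C [  4.3   0.  -42. ] diam 37.38787999758039 th 25.25 F [-31.5   0.   34. ] axis x at z=-19: -6.55780856672375
318 C [  7.3   0.  -46. ] diam 38.93841935915547 th 25.75 F [-29.2   0.   29.7] axis x at z=-19: -5.683247424159427
318 C [ 10.4   0.  -50. ] diam 40.623130077707735 th 26.0 F [-26.4   0.   25.5] axis x at z=-19: -4.729392754726099
319.5 C [ -2.5   0.  -34. ] diam 34.569018287564845 th 24.0 F [-36.7   0.   42.7] axis x at z=-19: -9.211646542352451
319.5 C [  0.5   0.  -38. ] diam 35.89285138279419 th 24.5 F [-34.3   0.   38.4] axis x at z=-19: -8.115064038322963
319.5 C [  3.6   0.  -42. ] diam 37.32211532786753 th 25.0 F [-31.9   0.   34.1] axis x at z=-19: -7.104390241248259
319.5 C [  6.7   0.  -46. ] diam 38.86992731605322 th 25.25 F [-29.1   0.   30. ] axis x at z=-19: -6.036389730985714
319.5 C [  9.8   0.  -50. ] diam 40.551674655992585 th 25.75 F [-26.7   0.   25.7] axis x at z=-19: -5.178036909986883
```

Run:
```python
from h import *
np.set_printoptions(precision=1,suppress=True)
L=np.array([588.1,341.1,255.6])
for n in('w10','top0','side0'):
    c=load(n);im=cv2.imread('pics/%s.png'%n);p=proj(c,L);print(n,p)
    g=im.min(2);R_=90 if n[0]=='w' else 18
    u,v=p.astype(int);y0=max(0,v-R_);x0=max(0,u-R_)
    sub=g[y0:v+R_,x0:u+R_]
    for th in(150,175,200):
        k,lab,st,ce=cv2.connectedComponentsWithStats((sub>th).astype(np.uint8))
        for i in range(1,k):
            if st[i,4]>(100 if n[0]=='w' else 8):
                pts=np.argwhere(lab==i)[:,::-1].astype(np.float32)
                r=cv2.minAreaRect(pts);print(th,'area',st[i,4],'c',(ce[i]+[x0,y0]),'rect',np.array(r[0])+[x0,y0],np.array(r[1]),r[2])
```

```text
w10 [286.5 380.1]
150 area 596 c [281.9 316.2] rect [280.6 315.8] [20.6 34.5] 24.623563766479492
175 area 414 c [283.4 313.9] rect [281.5 314.7] [18.6 30.6] 23.629379272460938
top0 [148.8 195.4]
150 area 46 c [146.8 197. ] rect [146.8 197.1] [ 3.1 14.7] 65.55604553222656
175 area 13 c [147.  197.2] rect [147.1 197.2] [2.2 5.4] 63.43495178222656
side0 [174.5 200. ]
150 area 54 c [180.7 184.4] rect [181.6 183.9] [ 3.2 19. ] 70.01689147949219
150 area 54 c [175.5 195.7] rect [175.3 195.8] [ 3.3 16.3] 41.987213134765625
150 area 14 c [189.9 203.7] rect [190.5 203.5] [4.2 5.7] 45.0
175 area 41 c [180.7 184.4] rect [181.3 184. ] [ 2.5 17.7] 70.01689147949219
175 area 24 c [175.8 195. ] rect [175.8 194.8] [ 2.1 11.3] 45.0
```

>>> {"name": "apply_moves", "arguments": {"jaw": [0, 0, 0, 0, 0], "slide": [[-1.25, -3.24, -2.6], [-1.25, -3.24, -2.6], [-1.25, -3.24, -2.6], [-1.25, -3.24, -2.6], [0, 0, 0]], "spin": [0, 0, 0, 0, 0]}}

```text
time: 21.88
ee_pos: [573.0, 187.6, 420.3]
tool_rot: [-180.0, 0.1, -153.7]
wrist_force: [0.0, 0.7, -0.5]
gripper_width: 11.8
grasp_force: 39.1
```

```bash
cat > ring.py <<'E'
from h import *
import sys
np.set_printoptions(precision=1,suppress=True)
L=np.array([588.1,341.1,255.6])
n=sys.argv[1];grab('wrist',n)
c=load(n);im=cv2.imread('pics/%s.png'%n);p=proj(c,L);print(n,p,manip.read_state()['ee_pos'],'stand corners',[proj(c,np.array(q)).round().tolist() for q in((590.3,392.2,14),(633.6,307.1,14),(732,358.9,14),(677,382.5,335))])
u,v=p.astype(int);a=im.mean(2).astype(int)
print('cols',list(range(u-48,u+49,4)))
for r in range(v-50,v+50,4): print(r,' '.join('%3d'%x for x in a[r,max(0,u-48):u+49:4]))
E
python3 ring.py w11
```

```text
w11 [408.  261.5] [572.  188.4 419.4] stand corners [[383.0, 210.0], [330.0, 211.0], [329.0, 266.0], [424.0, 396.0]]
cols [360, 364, 368, 372, 376, 380, 384, 388, 392, 396, 400, 404, 408, 412, 416, 420, 424, 428, 432, 436, 440, 444, 448, 452, 456]
211  92  91  89  93  87  89 106 126 124 126 129 128 128 126 124 123 123 127 124 125 125 120  74 109 115
215  85  81  78  81  72  57 115 123 126 122 127 126 124 121 128 126 123 127 125 127 132 126  57 111 112
219  77  85  79  80  77  86 117 125 128 128 123 127 123 124 124 128 123 127 124 128 124 132  62 114 112
223  77  82  83  83  82  80 125 126 125 124 128 125 126 124 122 125 127 120 127 119 130 111  68 109 108
227  83  74  84  79  78  81 128 124 124 126 123 125 122 127 127 127 126 127 126 126 128 112  78 112 114
231  78  82  82  82  82  83 123 130 127 129 124 132 128 124 125 128 123 127 126 126 124 106  85 109 111
235  78  84  76  78  79  86 129 131 126 126 127 121 130 126 125 121 121 124 125 123 125  75  99 112 109
239  80  85  79  78  81  83 126 120 122 125 128 127 127 126 125 124 125 129 125 124 125  81 106 115 112
243  48  80  77  81 
[... 1047 characters left out ...]
 124 127   6  13  18  11  21  20  16  16  93 126 128 123  71 109 109 116 116
287 125 127  58  78  97 114  98  66  23  24  23  17  19  31  30  34  64  90 109 126  74 111 114 116 113
291 125 125 116  59  92 106  39  34  43  90 103  93 101 105 104 101 100  99 102 118  67 112 116 117 114
295 129 124 124  55  73 102  34  37  29  96 108 107 109 108 108 111 109 104 103 109  64 115 109 114 110
299 125 125 128 107  65  86  35  35  39  94 105 103 109 103 109 105 106 104 105 104  60 111 117 116 112
303 122 123 124 131  49  72  41  36  36  80 105 107 107 107 103 104  99 101 104  95  72 110 111 110 113
307 129  98  12  18  12  15  18  28  36  73 109 104 109 107 105 103 105 106 102  98  80 108 111 110 117
```

Run:
```python
from fit import *
np.set_printoptions(precision=1,suppress=True)
c=load('w11');a=cv2.imread('pics/w11.png').mean(2)
print('edges up/down')
for u in range(386,434,4):
    col=a[248:276,u-1:u+2].mean(1);d=np.diff(col);w=[248+i for i in range(28) if col[i]>np.r_[150 if u>400 else 105]]
    print(u,'first',w[0] if w else None,'last',w[-1] if w else None,col[4:22].astype(int))
L=np.array([588.1,341.1,255.6])
for yaw in(24,26.3,28.5):
    x,y,z=lens_axes(yaw)
    for off in(0,8):
        P=np.array([proj(c,L+x*off+30*(np.cos(t)*y+np.sin(t)*z)) for t in np.radians([0,30,60,90,120,150,180,270])]);print(yaw,off,P.tolist() if 0 else P.round(1).ravel())
for z0 in(250,262): print(z0,[a[int(z0),u].astype(int) for u in(378,380,382,384,386,388,428,430,432,434,436,438)])
```

```text
edges up/down
386 first 248 last 275 [125 128 119 119 107 106 109 113 110 108 112 112 114 113 112 110 104 120]
390 first 248 last 267 [126 125 108  60   9  20  75 123 132 131 129 132 131 134 131 113  66  28]
394 first 248 last 267 [122 126 101  41   5  33  90 141 149 148 147 147 148 151 149 125  62  11]
398 first 248 last 267 [128 119  89  31  11  56 119 154 160 160 160 159 163 164 157 129  59   8]
402 first 259 last 266 [126 114  74  20  18  74 140 172 175 173 171 173 175 175 168 134  57   5]
406 first 258 last 266 [124 112  61  19  28  88 161 183 182 184 188 187 184 187 177 133  49   5]
410 first 258 last 266 [128 110  60  22  37 105 181 196 197 197 197 195 195 195 181 131  48   8]
414 first 258 last 266 [126 105  51  12  34 114 191 209 211 205 206 206 203 202 188 131  49  11]
418 first 258 last 266 [126 109  55   8  36 120 198 210 210 205 205 206 205 203 182 118  37   9]
422 first 258 last 266 [124 122 111  81  79 141 200 209 203 203 203 203 202 202 179 120  73  56]
426 first 257 last 266 [124 124 124 124 124 150 198 202 200 200 201 201 200 197 177 127 118 126]
430 first 257 last 
[... 371 characters left out ...]
261.5 398.4 262.4]
26.3 8 [436.6 269.1 439.5 268.9 433.6 268.7 420.1 268.7 403.3 268.7 388.7 268.9
 380.5 269.1 398.9 269.4]
28.5 0 [436.1 260.6 438.6 260.1 432.4 260.  418.9 260.4 402.1 261.1 387.8 261.8
 380.  262.4 398.9 262.4]
28.5 8 [437.  268.1 439.6 268.  433.5 268.2 419.8 268.7 403.  269.2 388.6 269.7
 380.7 270.  399.6 269.4]
250 [np.int64(85), np.int64(91), np.int64(124), np.int64(124), np.int64(127), np.int64(121), np.int64(124), np.int64(122), np.int64(127), np.int64(123), np.int64(129), np.int64(122)]
262 [np.int64(79), np.int64(81), np.int64(92), np.int64(93), np.int64(109), np.int64(126), np.int64(199), np.int64(196), np.int64(189), np.int64(175), np.int64(128), np.int64(126)]
```

>>> {"name": "apply_moves", "arguments": {"jaw": [0, 0, 0, 0, 0, 0, 0, 0, 0, 0, 0], "slide": [[0, -2.15, 2.5], [0, -2.15, 5], [0, 0, 5], [0, 0, 5], [0, 0, 5], [0, 0, 5], [0, 0, 5], [0, 0, 2.5], [0, 0, 1.5], [0, 0, 0.7], [0, 0, 0]], "spin": [0, 0, 0, 0, 0, 0, 0, 0, 0, 0, -1.5], "force": 20}}

```text
time: 23.3
ee_pos: [589.7, 150.4, 48.5]
tool_rot: [-180.0, 0.0, -151.9]
wrist_force: [0.4, 0.2, -0.6]
gripper_width: 11.6
grasp_force: 39.1
```

>>> {"name": "apply_moves", "arguments": {"jaw": [0, 0, 0, 0, 0], "slide": [[0, 0, 0.4], [0, 0, 0.3], [0, 0, 0.3], [0, 0, 0.2], [0, 0, 0]], "spin": [0, 0, 0, 0, 0]}}

```text
time: 23.92
ee_pos: [590.6, 150.3, 39.1]
tool_rot: [-180.0, 0.2, -152.0]
wrist_force: [-6.4, -2.1, 19.3]
gripper_width: 11.8
grasp_force: 41.2
```

```bash
cat > tube.py <<'E'
from h import *
import sys
n=sys.argv[1];grab('wrist',n);s=manip.read_state();print(s['ee_pos'].round(1),s['grasp_force'],s['wrist_force'].round(1))
a=cv2.cvtColor(cv2.imread('pics/%s.png'%n),cv2.COLOR_BGR2GRAY)
for v in range(266,346,3): print(v,' '.join('%3d'%x for x in a[v,262:312:3]))
E
python3 tube.py w12
```

```text
[590.6 150.3  39.1] 41.17672920227051 [-6.5 -2.8 19.5]
266  77  76  77  11  44  85  83  85  87  91  90  90  60  17  70  76  76
269  72  75  74   9  40  89  90  86  85  89  83  88  55  18  72  76  72
272  75  75  64  15  33  85  84  86  91  88  86  88  59  21  57  72  72
275  76  74  67   9  45  85  86  88  84  83  84  91  53   7  50  77  74
278  76  72  61   8  37  88  84 111 148 139  98  81  54   3  42  78  74
281  74  74  50   6  26  87 120 173 163 166 172  95  43  16  39  79  73
284  75  75  30  17  24  94 172 180 168 168 171 141  40  12  24  76  76
287  76  75  30   7  37  96 180 192 199 180 174 150  40  17  27  78  72
290  75  74  18   8  40 103 197 216 213 201 196 138  57  18  21  74  74
293  77  75  12   7  54 121 174 212 211 210 174 143  73  12  14  67  78
296  86  83  18  18  57 142 143 108 112 107 125 147  99   9  16  84  88
299  54  88  17  14  67 100 105  97 102 107 106  96 108  12  17  82  61
302  19  84  28  14  99 100 110 123 125 123 116  93  96  19  10  80  13
305  24  24  16  26  99 122 131 132 135 132 133 125 102  50  17  19   8
308  19  13  15  58 124 130 134 134 1
[... 198 characters left out ...]
 125 129 128 134 134 133 132 127 130 124  64  16  21
320  19  15  73 129 130 130 131 134 135 132 127 130 132 127  83  20  17
323  16  12  50 130 121 127 127 127 134 131 131 126 130 129  51  19  16
326  13  14  19 121 129 121 129 127 135 129 124 131 128 123  18  10  13
329  22  15  12  67 125 127 133 131 127 130 134 130 128  72  18  20   1
332  18  12  16  19 104 126 125 130 127 126 124 125 110  27  13  15  20
335  15  19  16  29  88  95 116 126 128 127 118  97  83  39  25  14   9
338  10  18  21  35  92  83  87  85  87  89  87  85  88  48  19  20  22
341  11  15  41  44  93  92  89  86  89  86  85  90  89  58  32  17  22
344  12  20  85  91  90  89  86  86  88  85  84  88  88  83  88  23  22
```

>>> {"name": "apply_moves", "arguments": {"jaw": [6, 6], "slide": [[0, 0, 0], [0, 0, 0]], "spin": [0, 0], "force": 20}}

```text
time: 24.22
ee_pos: [590.6, 150.3, 39.1]
tool_rot: [-180.0, 0.2, -152.0]
wrist_force: [-7.7, -2.4, 18.9]
gripper_width: 11.8
grasp_force: 41.2
```

>>> {"name": "apply_moves", "arguments": {"jaw": [13, 13], "slide": [[0, 0, 0], [0, 0, 0]], "spin": [0, 0], "force": 20}}

```text
time: 24.48
ee_pos: [590.6, 150.3, 39.1]
tool_rot: [-180.0, 0.2, -152.0]
wrist_force: [-6.6, -1.4, 20.2]
gripper_width: 11.6
grasp_force: 41.2
```

>>> {"name": "apply_moves", "arguments": {"jaw": [0, 0, 0, 0, 0], "slide": [[0.2, 0, 0.05], [0.2, 0, 0.05], [0.2, 0, 0.05], [0.2, 0, 0.05], [0, 0, 0]], "spin": [0, 0, 0, 0, 0]}}

```text
time: 25.1
ee_pos: [584.4, 146.8, 36.6]
tool_rot: [-179.9, 0.3, -152.0]
wrist_force: [-1.5, -0.0, 13.2]
gripper_width: 11.7
grasp_force: 39.8
```

```bash
python3 tube.py w13
```

```text
[584.4 146.8  36.7] 39.81870174407959 [-0.8 -0.6 13. ]
266  73  80  76  15  41  86  91  88  86  82  86  92  60  13  71  73  75
269  74  73  77  17  35  89  91  79  87  86  90  86  56   7  69  75  75
272  76  80  71  10  39  91  88  93  91  88  86  88  54   7  64  73  75
275  78  78  64  12  40  89  88  90  90  89  90  88  59  12  53  77  72
278  77  77  62  10  38  86  92  89  87  87  93  85  59  13  43  78  76
281  74  76  47  11  32  86  85  88  89  86  83  90  48   7  39  80  81
284  78  79  38  16  31  87  93  84  86  91  84  93  47   6  26  78  75
287  73  72  30  20  27  88  92 140 149 134  98  92  44  20  14  77  75
290  78  79  16  10  41  86 152 174 172 168 164  95  53   7  13  70  73
293  77  74  21  11  41 104 187 198 194 181 174 132  58   7  11  76  79
296  79  83  19  16  50 101 165 105 105 101 133 132  63  10  12  84  89
299  52  89  19   8  70  99  96 122 120 121 106  92  78  11  19  82  67
302  13  88  24  17 101 122 125 124 134 123 130 125  92  18  14  85  15
305  16  20  15  44 128 130 128 131 131 137 129 127 129  64  20  23  20
308  22  17  21 100 128 126 128 135 1
[... 198 characters left out ...]
 131 129 134 134 144 137 141 131 129 127  99  15  14
320  22  16  57 128 128 131 132 134 137 138 131 133 129 127  75  18  15
323  14  18  12 120 130 128 129 132 132 133 139 132 135 127  37  22  15
326  19  13  15  83 134 129 129 130 132 135 127 129 128  94  16  10  16
329  14  24  16  18 117 128 128 132 130 132 127 127 122  34  14  17  12
332  13   9  21  17  88 108 129 131 126 132 130 115  89  36  19   9  11
335  20  13  20  25  88  86  95  97 108 100  88  88  81  35  22   9  21
338  18  12  27  34  83  89  88  89  93  91  92  87  91  42  24  11  20
341  14  15  42  46  92  88  89  89  90  89  89  85  84  52  40  21  21
344  15  14  88  89  91  83  90  88  85  84  94  87  85  88  89  26  17
```

Run:
```python
from h import *
np.set_printoptions(precision=1,suppress=True)
f=manip.grab_frame('wrist');c=dict(K=f['K'],k1=f['k1'],T=np.array(f['T_tool_cam']));Ci=np.linalg.inv(c['T'])
def edge(S,r=6.5): # top row of sphere
    p=Ci@np.r_[S,1];a=np.arctan2(p[1],p[2])-np.arcsin(r/np.linalg.norm(p[:3]));return 208.24+318.9*np.tan(a)
o=np.array([0,0,0.])
print('w6 check sphere edge',edge(np.array([0.8,0,36.5])),'cap',proj(c,np.array([.8,0,-41.])))
for nm,vc,e in(('w12',319,277.5),('w13',316.8,286.5)):
  for z in(-34,-38,-42,-46):
    o,d=ray(c,286,vc);C=o+d*(z-o[2])/d[2]
    ax=lambda th:np.array([-np.sin(np.radians(th)),0,np.cos(np.radians(th))])
    th=min(np.arange(0,50,.25),key=lambda t:abs(edge(C+77.5*ax(t))-e));F=C+84*ax(th)
    S=C+77.5*ax(th);print(nm,'C',C,'th',th,'F',F,'lowest z',S[2]+6.5)
```

```text
w6 check sphere edge 229.83097918070453 cap [285.9 324. ]
w12 C [ -2.3   0.  -34. ] th 23.25 F [-35.5   0.   43.2] lowest z 43.70631878653964
w12 C [  0.8   0.  -38. ] th 23.75 F [-33.1   0.   38.9] lowest z 39.436639631757146
w12 C [  3.8   0.  -42. ] th 24.25 F [-30.7   0.   34.6] lowest z 35.16155837722437
w12 C [  6.9   0.  -46. ] th 24.5 F [-27.9   0.   30.4] lowest z 31.0219984929321
w13 C [ -1.2   0.  -34. ] th 28.25 F [-41.   0.  40.] lowest z 40.76903221091737
w13 C [  1.8   0.  -38. ] th 28.5 F [-38.3   0.   35.8] lowest z 36.6083262313023
w13 C [  4.8   0.  -42. ] th 28.75 F [-35.6   0.   31.6] lowest z 32.446323567331845
w13 C [  7.9   0.  -46. ] th 29.0 F [-32.9   0.   27.5] lowest z 28.28302730330317
```

>>> {"name": "apply_moves", "arguments": {"jaw": [0, 0, 0, 0, 0, 0, 0, 0, 0, 0, 0, 0, 0, 0, 0], "slide": [[0.25, 0, 0.1], [0, 0, 0], [0, 0, -1], [0, 0, -3], [0, 0, -5], [0, 0, -5], [0, 0, -3], [0, 0, -1.5], [0.3, 1.9, 0], [0.5, 3.5, 0], [0.6, 4, 0], [0.6, 4, 0], [0.3, 2.4, 0], [0.1, 0.9, 0], [0, 0, 0]], "spin": [0, 0, 0, 0, 0, 0, 0, 0, 0, 0, 0, 0, 0, 0, 0]}}

```text
time: 27.08
ee_pos: [480.4, 281.7, 217.2]
tool_rot: [-180.0, -0.1, -151.9]
wrist_force: [-0.7, -0.3, 0.4]
gripper_width: 11.8
grasp_force: 38.7
```

```bash
python3 tube.py w14
python3 - <<'E'
from fit import *
np.set_printoptions(precision=1,suppress=True)
s=manip.read_state();print(s['ee_pos'],s['tool_rot'],s['gripper_width'])
grab('side','s14');grab('top','t14')
E
```

```text
[480.8 281.2 217.4] 38.67740035057068 [ 0.8 -1.   0.5]
266  97  95  96  23  53 119 115 121 120 119 111 117  69  20 100 101 100
269  97 101  98  16  53 120 119 115 120 118 119 115  76   8  94  97  96
272  96  97  89  12  53 116 115 119 118 116 116 116  76  10  74  98  98
275  98  92  84  13  55 119 115 114 117 119 117 118  76  10  68  96 102
278  95  99  77  10  59 119 116 112 119 117 115 119  74  20  58  96  99
281  99 103  62  13  40 115 116 117 117 117 115 118  56   3  47  98  97
284  97  97  47  13  41 119 117 116 116 115 112 117  59  15  31  98  98
287  98  98  34   9  33 119 120 108 114 111 115 118  53   1  25  94  97
290  90  98  25  14  29  75  96 132 123 125 112  80  46  13  17  92  96
293  96  99  23   9  35  76 129 137 135 127 120  86  46   3  11  94 100
296 111 110  24  13  37  93 144 120 128 112 130 105  60   6  12 111 116
299  67 120  17  18  42  72  80 117 117 134  98  80  56   6   8  63  53
302   9 111  26  17  66 121 174 195 194 200 202 166  63   0  13  60  19
305  15  16  17  21 143 189 188 191 197 202 212 211 191  21   6  13  25
308  23  24   9  93 187 189 192 194 1
[... 258 characters left out ...]
  18  54 186 186 189 192 193 193 194 195  98  91  95  66  15  17
323  16  20  24 179 185 179 190 194 194 195 173  87  89  90  41  13  20
326  19  17   2 134 182 186 187 193 189 191 101  96  87  86   6  13   8
329  17  18  17  40 176 186 185 184 189 172  92  91  89  42  11  13  12
332  15   8   5  13  79 165 183 116 113 105  89  89  76  21   7  20   9
335  17  16  24  14  75  73 101  85  86  95  88  71  72  30  16   0  13
338  24  20  18  27  64  21  29  34  28  39  27  65  65  34  14  11  15
341  17  20  30  37  29  34  42  33  41  42  40  40  78  43  28   3  15
344  15  22  78  61  20  34  38  53  66  47  43  36  77  74  70  15   9
[480.8 281.2 217.4] [-180.    -0.1 -152. ] 11.8938172084848
```

Run:
```python
from fit import *
np.set_printoptions(precision=1,suppress=True)
s=manip.read_state();t=s['ee_pos'];yw=np.radians(s['tool_rot'][2]);X=np.array([np.cos(yw),np.sin(yw),0]);Z=np.array([0,0,-1.])
for n,bgn in(('s14','side8'),('t14','top8')):
    c=load(n);im=cv2.imread('pics/%s.png'%n).astype(int);bg=cv2.imread('pics/%s.png'%bgn).astype(int);d=np.abs(im-bg).sum(2)//3
    C=t+2.2*X-38*Z
    for th in(25,30,35):
        ax=-X*np.sin(np.radians(th))+Z*np.cos(np.radians(th));print(n,th,'foot',proj(c,C+84*ax),'S',proj(c,C+77.5*ax),'mid',proj(c,C+60*ax))
    print('TCP',proj(c,t))
    u,v=proj(c,C+70*ax).astype(int);a=im.sum(2)//3
    print('cols from',u-13)
    for r in range(v-11,v+13):print(r,' '.join('%3d'%x for x in a[r,u-13:u+14]),''.join('#' if x>18 else '.' for x in d[r,u-13:u+14]))
```

```text
s14 25 foot [210.3 234.5] S [211.3 232.5] mid [213.7 227.2]
s14 30 foot [207.8 232.7] S [208.9 230.9] mid [211.9 225.9]
s14 35 foot [205.4 230.8] S [206.7 229.1] mid [210.2 224.5]
TCP [222.3 222.8]
cols from 195
216  32  33  32  32  37  37  35  36  35  37  51  82 117 133 136 137 137 138 138 137 123  72  33  29  28  29  36 .....................######
217  27  30  31  31  33  33  34  31  29  29  31  46  79 118 134 137 137 136 135 136 120  75  38  30  28  30  36 .....................######
218  30  32  33  34  31  31  29  25  23  25  24  28  43  87 126 137 137 138 137 134 120  82  42  29  28  32  36 .....................######
219  34  32  36  32  33  28  26  23  23  21  26  26  23  65 112 128 127 131 134 132 128  88  46  27  30  29  33 .....................######
220  32  33  34  29  27  29  27  21  24  25  23  22  19  37  72  92  96 105 124 136 135  96  44  28  29  28  36 ...............###...######
221  28  29  31  29  28  26  26  28  26  22  21  18  17  20  43  71  78  84 109 138 143 105  52  23  24  28  33 ..............#####..######
222  23  22  21  25  28  28  25  33  22  24  21 
[... 5343 characters left out ...]

233 160 163 161 156 162 159 157 154 157 162 160  74  66  86  77  71  72   5  22   4  22  15  46  74  35  36  67 #######################.###
234 162 157 157 157 158 159 159 157 157 158 166 130  67  73  76  78  81  20  23  22  23  12  51  99  85  77 105 ###########.###########.###
235 161 161 160 155 157 157 157 156 157 157 157 167 104  62  81  77  84  57  20  19  14  18  41  91 116 113 111 ########################...
236 158 162 157 157 156 155 159 156 155 152 156 158 157  90  72  78  81  79  26  24  22  30  59  93 109 109 108 #######################....
237 138 162 163 157 158 157 155 153 155 153 154 155 159 148  81  73  78  77  47  59  66  69 103 120 109 106 104 .######################....
```

>>> {"name": "apply_moves", "arguments": {"jaw": [0, 0, 0, 0, 0, 0], "slide": [[-0.2, 0.05, -0.1], [-0.2, 0, -0.1], [0, 0, 0], [0, 0, 0], [0, 0, 0], [0, 0, 0]], "spin": [0, 0, 0, 0, 0, 0]}}

```text
time: 27.98
ee_pos: [484.2, 283.8, 220.1]
tool_rot: [180.0, 0.0, -152.0]
wrist_force: [-0.4, -0.6, 0.2]
gripper_width: 11.8
grasp_force: 38.7
```

Run:
```python
from fit import *
np.set_printoptions(precision=1,suppress=True)
s=manip.read_state();t=s['ee_pos'];yw=np.radians(s['tool_rot'][2]);X=np.array([np.cos(yw),np.sin(yw),0]);Z=np.array([0,0,-1.])
ax=-X*np.sin(np.radians(29))+Z*np.cos(np.radians(29));V=t+2.2*X-38*Z+62*ax
x,y,z=lens_axes(27.8);d=V-np.array([584.6,336.5,252.6]);print(t,s['tool_rot'],s['joint_velocities'],'V in lens frame',d@x,d@y,d@z,'lean',np.degrees(np.arcsin(-ax@y)))
# tray still home? compare dock/tray patch in top view with arm-free view at rest
a=grab('top','t15')['img'].astype(int);c=load('t15')
q=[proj(c,np.array(p)).round(1).tolist() for p in((615,-68,80),(608.4,-112.3,80))];print(q)
b=cv2.imread('pics/t10.png')[:,:,::-1].astype(int);print('tray patch change',np.abs(a-b)[185:245,275:345].mean(),np.abs(a-b)[300:330,450:500].mean())
```

```text
[484.2 283.8 220.1] [ 180.    0. -152.] [-0.1 -0.   0.1  0.1 -0.   0. ] V in lens frame -98.44630540747725 0.2729825007943407 0.5705095023935393 lean -0.10033121988897724
[[299.8, 199.3], [314.6, 201.5]]
tray patch change 3.8832539682539684 3.2813333333333334
```

```bash
python3 -c "
from plant import manip
print(manip.close_job())"
```

```text
the job is handed in; nothing more can be done
None
```

I handed the job in at 28 s: the tray is home against the dock stop, the two short tubes are standing in it, and the tall tube is held cap up in front of the lens. By my measurements its view point is about 98 mm out and within 1 mm of the lens axis, with the tube leaning back about 29° (30° asked) and no sideways lean. The side view disagreed with the wrist view by about 4 mm; I corrected half of that, and the hand-in returned no verdict.

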